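# Seat the lens cell in the keyed collar and latch it

### The job

Fit the spectrometer's lens cell, the one with the flat grip bar: swing the mount's latch aside, set the cell's spigot in the mount's collar and turn it under light pressure until its lugs find the keyways and it drops fully home, then swing the latch back all the way over its flange and let go. Handle the cell gently and leave the spare cell with the round knob and everything else on the bench standing where it is.

Things in the scene. Friction and masses are not known exactly. Their poses are not given: they have to be found in the camera images.
- mount: Fixed mount: dark steel base plate 10 mm thick, with a round aluminium collar (outer diameter 96 mm, 10 to 34 mm above the bench) and a swing latch. Origin: on the collar's axis at bench height; z up; +x from that axis to the latch's pivot post, 68 mm away. The plate reaches from x = -55 to +95 mm, y = -55 to +55 mm.
- seat (a point): Centre of the collar's mouth, on its top face, 34 mm above the bench. Bore diameter 46.6 mm, 24 mm deep, with three keyways 120 degrees apart, 13.6 mm wide, out to 36.5 mm from the axis, open at the top. The collar is clamped at an angle NOT in these poses: one keyway lies within 35 degrees either side of the mount's +x. Feel for it by turning the cell under light pressure.
- cell: The lens cell to fit: aluminium, black grip bar, 0.2 to 0.33 kg, standing upright. Origin: centre of its underside, z up. From below: spigot of diameter 44 mm, 0 to 20 mm up, foot chamfered 4 mm high; three lugs 10 mm wide, 12 to 20 mm up, out to 34 mm from the axis, at 0, 120, 240 degrees from its +x (a dark screw head on the flange marks each); flange of diameter 76 mm, 20 to 26 mm up.
- cell_grip (a point): Middle of the upright grip bar, 48 mm above the cell's origin. The bar is 40 mm long (along the cell's x), 14 mm thick (along its y), 26 to 70 mm up. Press and twist gently (about 10 N). While the lugs ride on the collar the origin is 22 mm above the bench; fully home, lugs in the keyways and flange on the collar, it is 14 mm above the bench.
- latch (a joint): Latch angle, rad, about the pivot post. 0: closed, its arm (16 mm wide, 8 mm thick) pointing at the collar's axis, tip 28 mm from it, 3 mm over the seated flange. Opens to 1.6, the knob going from the mount's +x towards its +y (counter-clockwise from above); clear of the cell from 0.9 on. Turns easily (0.03 N m) and stays where left. Closes only over a cell that is fully home.
- latch_knob (a point): A point in the latch's upright black knob, 22 mm above its foot and 14 mm below its top. The knob has a diameter of 14 mm and stands from 51 to 87 mm above the bench on the latch's tail, 50 mm from the pivot, on the side away from the collar.
- spare_cell: A spare cell of another kind, to be left alone: no lugs, spigot of diameter 60 mm, same flange of diameter 76 mm 20 to 26 mm up, and a round black knob of diameter 36 mm, 26 to 56 mm up. Origin: centre of its underside.
- flask_a: Bystander: small glass volumetric flask with stopper, bulb diameter 48 mm, 124 mm high. Origin: centre of its underside.
- flask_b: Bystander: another such flask, bulb diameter 48 mm, 124 mm high. Origin: centre of its underside.
- beaker_a: Bystander: clear plastic beaker, diameter 52 mm, 60 mm high. Origin: centre of its underside.
- beaker_b: Bystander: clear plastic beaker, diameter 60 mm, 70 mm high. Origin: centre of its underside.
- jar: Bystander: glass jar with blue cap, diameter 56 mm, 80 mm high. Origin: centre of its underside.
- wash_bottle: Bystander: white wash bottle, diameter 60 mm, 170 mm high. Origin: centre of its underside.
- driver: Bystander: screwdriver 170 mm long, lying on the bench.
Things that resemble listed ones, but are neither listed nor needed, are in the scene too. Leave any orange look-alike of the cell alone. Several things have the shape of the mount; the one meant has the colours described above.

How it is judged:
By the outcome, as a careful person would: the job done as asked, in the order asked, and still so for the second after the job is handed in, with the robot touching nothing.
It also fails if it takes over 72 s, if anything falls off the work surface, if the arm or the gripper's body presses on something with over 40 N, if the wrist force passes 120 N, or if a joint passes its speed limit or range.

### The arm

A 6-joint arm with a two-finger parallel gripper is mounted at the origin on the work surface. World frame = base frame: x ahead of the robot, y to its left, z up, the work surface at z = 0. Lengths are in m, angles in rad, forces in N, time in s.
With the tool pointing down it reaches from about 0.35 to 0.975 m from the base axis. Payload 4.9 kg.
Tool frame: the origin (TCP) lies on the centre line of the jaws, within the pads' length; the fingertips stand 17 mm ahead of it and the grasp point (between the pads) lies 2 mm behind it (ctrl.tcp_to_tips is the x of the fingertips in the tool frame, in m); x points along the fingers, z is the direction in which the jaws open and shut, and the axes are right-handed (so a half turn about x gives the same grasp; the last joint's range is limited). The gripper opens to 85 mm and grips with 20 to 120 N. Pads are 22 mm wide; open, the fingers measure 114 mm over their backs; the gripper's body (76 mm by 85 mm) begins 54 mm behind the grasp point. The pads swing forward as they close: fully open they stand 13 mm farther back than shut.
Start: joints at [-1.366, 0.053, 1.613, -0, 1.476, -0.119], TCP at [0.199, -0.593, 0.248] pointing down, gripper open.
Joint ranges: [-3.01, 3.01], [-1.01, 2.22], [0.06, 2.58], [-1.02, 4.17], [0.09, 2.62], [-3.14, 3.14]. Speed limits (rad/s): [2.57, 2.57, 3.14, 3.14, 3.14, 3.14].

### API

Orientations are given as a rotation vector (axis times angle).
In Python, from station import ctrl, cams, finder gives the robot as it stands.
- The arm moves only by the tool step_arm, never from a script. Its argument "moves" is a list of rows, each a list of 3 entries, a list of its own where there are three numbers: the shift along the tool's x, y, z in cm, then the turn, a rotation vector about the tool's x, y, z in degrees, then the opening, from 0 (shut) to 1 (fully open). A call has exactly 10 rows; each row is the pose to reach, as a shift and turn from the pose measured when the call began, along the tool's axes at that moment; what a row does not reach only later rows make up. A row lasts 1/12 s, in which the tool goes at most 41.7 mm and 7.16 degrees, less where a joint would pass 70% of its speed; a pose out of reach is approached as far as the arm can. A call with a gripper value outside its range is refused whole. The fingers move at their own pace and stop on an object; "grip_force" is the grip in N (left out, the last holds). Time passes only in rows, so rows that repeat a pose let the fingers close, or fill a call up. It gives the time, the measured TCP pose, the force and the opening at its end, in the units of the state.
- ctrl.get_obs(): the state, without advancing time (a new reading comes with each control period).
- cams.get_image(name): name is "side" or "top" or "wrist"; returns a dict with "pixels" (420x560x3 uint8, blue, green, red), "fx", "fy", "cx", "cy" (pixels), "position" and "attitude" of the camera in the world. Camera axes: x right, y up, looking along -z (the intrinsics and any distortion apply to the point x, -y, -z); pixel columns grow to the right and rows downward; lengths in m; the calibration is good to about 2 mm. A picture is of the moment at which its call begins. There is no depth.
- ctrl.finish_job(): hands the job in, once; it reports no verdict.
Trained networks look in the newest picture that a camera, given by its name, has taken for a name from the list of things; names that differ only in an ending like _2 or _b are one class to them, and where a whole thing is asked for, a point or a joint stands for the part that bears it (a point fixed in the world has none). Each returns a list of dicts, best first, with "conf" (0 to 1); they miss things now and then, are a little off and sometimes report something else, mostly with a low value. They report only what shows in the picture. A call takes as long as a camera call. They do not tell look-alikes from the thing itself.
- finder.find_in(camera, name): "at" ([column, row] in pixels, amid what is visible of it).
- finder.regions_of(camera, name): "region" (420x560 bool, what is visible of it) and "at" ([column, row] in pixels, amid what is visible of it).
- finder.tip_of(camera, name): "at" ([column, row] in pixels: a listed point, or the origin of a listed thing).
The state is a dict: "t": time; "q": joint angles; "dq": joint speeds; "effort": joint torques, N m; "tool_pos": TCP position; "tool_rot": TCP orientation; "contact_force": force on the tool from outside, world axes, zero at the start; "wrist_torque": the same for the moment, N m; "opening": finger opening in m.
Only numpy, scipy, OpenCV 4.12 (cv2) and the standard library are available. Lean on these libraries where they do the work, as an engineer would, in place of code of your own. Each camera call takes 0.05 s, during which the arm holds its last target. There are 200 camera calls.

## Working session

There is one attempt and no reset: what is moved stays moved. The work goes in short steps, Python scripts to look and compute and a tool call to move; the robot and the scene stay as the last step left them, time stands still between calls to the robot, and variables do not carry over. Pictures are saved under pics/ and viewed, on a budget of 10 in all, crops included, one or two more only if the job needs it, and the job is handed in when it is done.

Besides the shell and the picture viewer there is one more tool, called after "Call:" as name(argument=value, ...) on one line, values as JSON. step_arm: Moves the arm, as the interface text tells. Its arguments: {"type":"object","properties":{"moves":{"type":"array"},"grip_force":{"type":"number"}},"required":["moves"]}

```bash
mkdir -p pics; ls
cat > h.py <<'E'
import numpy as np, cv2
from scipy.spatial.transform import Rotation as R
from station import ctrl, cams, finder
def att(im):
    a=np.array(im["attitude"],float)
    return R.from_rotvec(a).as_matrix() if a.shape==(3,) else (a if a.shape==(3,3) else None)
def onplane(im,uv,z):
    d=np.array([(uv[0]-im["cx"])/im["fx"],-(uv[1]-im["cy"])/im["fy"],-1.])
    d=att(im)@d; p=np.array(im["position"]); return p+d*(z-p[2])/d[2]
def project(im,X):
    c=att(im).T@(np.array(X)-im["position"]); return im["cx"]+im["fx"]*c[0]/-c[2], im["cy"]-im["fy"]*c[1]/-c[2]
E
python3 - <<'E'
from h import *
o=ctrl.get_obs(); print(o); 
for n in ["top","side"]:
    im=cams.get_image(n); cv2.imwrite(f"pics/{n}0.png",im["pixels"])
    print(n,{k:v for k,v in im.items() if k!="pixels"})
    for nm,z in [("mount",0),("seat",.034),("cell",0),("cell_grip",.048),("latch_knob",.073),("spare_cell",0)]:
        for f in finder.tip_of(n,nm)[:4]: print(nm,np.round(f["at"],0),round(f["conf"],2),np.round(onplane(im,f["at"],z),3))
E
```

```text
pics
{'t': 0.0, 'q': array([-1.36600868e+00,  5.33696391e-02,  1.61425276e+00, -1.73421158e-05,
        1.47600841e+00, -1.19017897e-01]), 'dq': array([ 1.15121412e-03,  6.09414681e-05, -3.76142635e-04,  1.92233121e-04,
       -9.11427493e-04, -1.48984323e-03]), 'effort': array([-8.32639271e-04, -3.93689203e+01, -3.70174742e+01, -2.31096192e-04,
        7.30016400e-03, -1.57511363e-05]), 'tool_pos': array([ 0.19872833, -0.59195867,  0.2470797 ]), 'tool_rot': array([ 0.96878559,  1.34671715, -0.96652278]), 'contact_force': array([ 0.4414907 ,  0.65053318, -0.01793866]), 'wrist_torque': array([ 0.0138724 ,  0.019254  , -0.02364224]), 'opening': 0.08537746386943332}
top {'fx': 404.35100577568977, 'fy': 404.35100577568977, 'cx': 272.32609213035914, 'cy': 208.40485451863782, 'position': array([0.31993067, 0.0039361 , 1.10564602]), 'attitude': array([ 0.13143452, -0.14655476, -1.53675757])}
mount [130. 282.] 0.75 [0.307 0.371 0.   ]
mount [241. 200.] 0.61 [0.54  0.083 0.   ]
mount [179. 155.] 0.25 [0.664 0.264 0.   ]
seat [244. 197.] 0.95 [0.541 0.073 0.034]
seat [124. 281.] 0.94 [0.31  0.
[... 702 characters left out ...]
66])}
mount [257. 228.] 0.88 [0.533 0.083 0.   ]
mount [242. 349.] 0.72 [0.311 0.37  0.   ]
seat [256. 223.] 0.77 [0.529 0.09  0.034]
seat [240. 344.] 0.6 [0.311 0.375 0.034]
cell [347. 169.] 0.9 [ 0.477 -0.281  0.   ]
cell [325. 190.] 0.74 [ 0.477 -0.163  0.   ]
cell_grip [352. 159.] 0.9 [ 0.469 -0.287  0.048]
cell_grip [328. 180.] 0.77 [ 0.469 -0.162  0.048]
cell_grip [207. 274.] 0.54 [0.502 0.3   0.048]
cell_grip [295. 138.] 0.28 [ 0.669 -0.244  0.048]
latch_knob [211. 302.] 0.84 [0.423 0.358 0.073]
latch_knob [123. 294.] 0.5 [0.598 0.483 0.073]
latch_knob [230. 185.] 0.48 [0.659 0.058 0.073]
spare_cell [206. 272.] 0.6 [0.534 0.282 0.   ]
spare_cell [295. 141.] 0.16 [ 0.69  -0.272  0.   ]
```

View pics/top0.png

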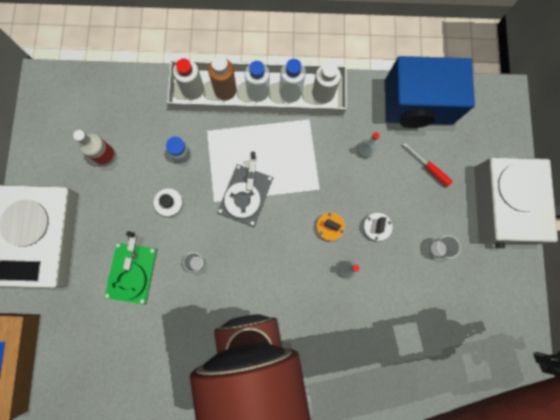

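View pics/side0.png

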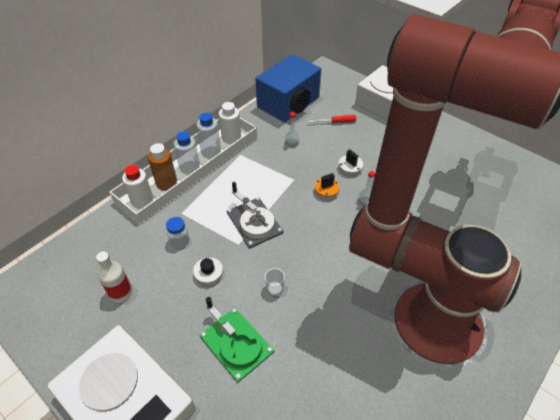

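Top view: the aluminium cell is at px (378,226) beside its orange look-alike (330,226). The dark mount is at (242,200) with its latch knob at (253,156). The green mount at (130,272) is a decoy and the spare cell is at (168,203). I'll go over the mount first, passing above everything.

```bash
cat >> h.py <<'E'
def plan(pos,yaw):
    "shift (cm) in tool axes and turn (deg) about tool x to reach TCP pos, tool down, jaw axis z at yaw deg (mod 180)"
    o=ctrl.get_obs(); M=R.from_rotvec(o["tool_rot"]).as_matrix()
    cur=np.degrees(np.arctan2(M[1,2],M[0,2]))
    s=M.T@(np.array(pos)-o["tool_pos"])*100
    d=(yaw-cur+90)%180-90
    x=np.array([0,0,-1.]); z=np.array([np.cos(np.radians(cur+d)),np.sin(np.radians(cur+d)),0])
    T=np.column_stack([x,np.cross(z,x),z]); rv=np.degrees(R.from_matrix(M.T@T).as_rotvec())
    print("yaw now",round(cur,1),"alt",round(d-180*np.sign(d),1),"q6",round(np.degrees(o["q"][5]),1),"q1",round(np.degrees(o["q"][0]),1),"SHIFT",np.round(s,2),"TURN",np.round(rv,2))
E
python3 - <<'E'
from h import *
o=ctrl.get_obs(); M=R.from_rotvec(o["tool_rot"]).as_matrix(); print(M.round(3), ctrl.tcp_to_tips)
im=cams.get_image("wrist"); print(im["position"]-o["tool_pos"], M.T@(im["position"]-o["tool_pos"]), (M.T@-att(im)[:,2]).round(2), im["fx"])
plan([0.56,0.03,0.25],76)
plan([0.47,-0.28,0.25],76)
E
```

```text
[[-0.     0.948  0.318]
 [-0.     0.318 -0.948]
 [-1.    -0.     0.   ]] 0.017
[0.07029807 0.02400196 0.12631739] [-0.1263211   0.07427536 -0.00037941] [ 0.96 -0.29 -0.  ] 352.78416265033104
yaw now -71.4 alt 147.4 q6 -6.8 q1 -78.3 SHIFT [ -0.17  54.04 -47.53] TURN [32.55  0.    0.  ]
yaw now -71.4 alt 147.4 q6 -6.8 q1 -78.3 SHIFT [ -0.17  35.65 -21.  ] TURN [32.55  0.    0.  ]
```

Run:
```python
from h import *
plan([0.47,-0.30,0.25],-1.4)
```

```text
yaw now -71.4 alt -110.0 q6 -6.8 q1 -78.3 SHIFT [ -0.17  35.01 -19.11] TURN [-70.05   0.     0.  ]
```

Call:
step_arm(moves="[[[0,3.5,-1.9],[-7,0,0],1],[[0,7,-3.8],[-14,0,0],1],[[0,10.5,-5.7],[-21,0,0],1],[[0,14,-7.6],[-28,0,0],1],[[0,17.5,-9.5],[-35,0,0],1],[[0,21,-11.4],[-42,0,0],1],[[0,24.5,-13.3],[-49,0,0],1],[[0,28,-15.2],[-56,0,0],1],[[0,31.5,-17.1],[-63,0,0],1],[[0,35,-19,0][0:3],[-70,0,0],1]]")

```text
step_arm: Invalid argument: moves='[[[0,3.5,-1.9],[-7,0,0],1],[[0,7,-3.8],[-14,0,0],1],[[0,10.5,-5.7],[-21,0,0],1],[[0,14,-7.6],[-28,0,0],1],[[0,17.5,-9.5],[-35,0,0],1],[[0,21,-11.4],[-42,0,0],1],[[0,24.5,-13.3],[-49,0,0],1],[[0,28,-1...(280 chars total, truncated) is not valid JSON
```

Call:
step_arm(moves=[[[0,3.5,-1.9],[-7,0,0],1],[[0,7,-3.8],[-14,0,0],1],[[0,10.5,-5.7],[-21,0,0],1],[[0,14,-7.6],[-28,0,0],1],[[0,17.5,-9.5],[-35,0,0],1],[[0,21,-11.4],[-42,0,0],1],[[0,24.5,-13.3],[-49,0,0],1],[[0,28,-15.2],[-56,0,0],1],[[0,31.5,-17.1],[-63,0,0],1],[[0,35,-19],[-70,0,0],1]])

```text
t: 1.58
tool_pos: [0.4713, -0.2994, 0.2486]
tool_rot: [0.015, 1.57, -0.016]
contact_force: [0.3, 0.2, 1.0]
opening: 0.0853
```

Run:
```python
from h import *
im=cams.get_image("wrist"); cv2.imwrite("pics/w1.png",im["pixels"]); o=ctrl.get_obs(); print(o["t"],o["tool_pos"])
for nm,z in [("cell",0),("cell_grip",.048)]:
    for f in finder.tip_of("wrist",nm)[:4]: print(nm,np.round(f["at"],0),round(f["conf"],2),np.round(onplane(im,f["at"],z),4))
plan([0.53,0.0,0.25],76)
```

```text
1.6333 [ 0.4751675  -0.29438412  0.24864529]
cell [281.  32.] 0.85 [ 0.4731 -0.1605  0.    ]
cell [285. 162.] 0.61 [ 0.4742 -0.2867  0.    ]
cell_grip [276.  20.] 0.98 [ 0.4692 -0.1592  0.048 ]
cell_grip [284. 173.] 0.89 [ 0.4734 -0.289   0.048 ]
yaw now -1.2 alt -102.8 q6 -38.8 q1 -40.0 SHIFT [-0.16 30.02  5.21] TURN [-7.721e+01 -0.000e+00  1.000e-02]
```

View pics/w1.png

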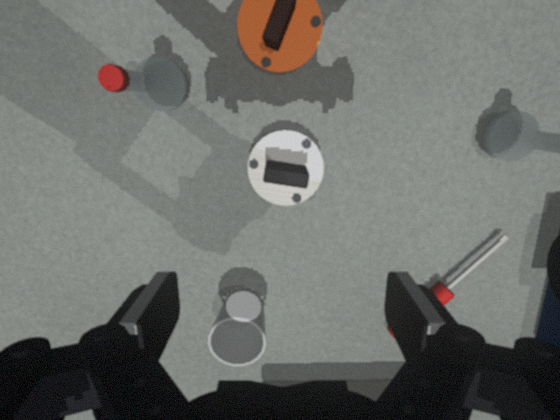

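The wrist view shows the cell at (286,168) with its bar nearly along world x. Screws are at (254,163), (306,144) and (297,198), so the cell's +x yaw is about 171°. Now to the mount.

Call:
step_arm(moves=[[[0,3,0.5],[-7,0,0],1],[[0,6,1.0],[-14,0,0],1],[[0,9,1.5],[-21,0,0],1],[[0,12,2],[-28,0,0],1],[[0,15,2.5],[-35,0,0],1],[[0,18,3],[-42,0,0],1],[[0,21,3.5],[-49,0,0],1],[[0,24,4],[-56,0,0],1],[[0,27,4.6],[-63,0,0],1],[[0,30,5.2],[-70,0,0],1]])

```text
t: 2.57
tool_pos: [0.5299, -0.0002, 0.2486]
tool_rot: [-0.935, 1.361, 0.934]
contact_force: [0.1, 0.1, 0.3]
opening: 0.0854
```

Run:
```python
from h import *
o=ctrl.get_obs(); print(o["tool_pos"]); plan([0.62,0.06,0.25],-14+90)
im=cams.get_image("wrist"); cv2.imwrite("pics/w2.png",im["pixels"]); 
for nm,z in [("mount",0),("seat",.034),("latch_knob",.073)]:
    for f in finder.tip_of("wrist",nm)[:3]: print(nm,np.round(f["at"],0),round(f["conf"],2),np.round(onplane(im,f["at"],z),4))
```

```text
[ 5.29898670e-01 -1.86552083e-04  2.48550981e-01]
yaw now 69.0 alt -173.0 q6 -77.0 q1 -8.0 SHIFT [-0.15 -6.25  8.85] TURN [-7.04 -0.04  0.04]
mount [352. 153.] 0.58 [0.5348 0.0775 0.    ]
seat [364. 158.] 0.94 [0.5375 0.0825 0.034 ]
seat [549.  66.] 0.46 [0.5173 0.2621 0.034 ]
latch_knob [377. 282.] 0.83 [0.6466 0.0523 0.073 ]
latch_knob [30. 91.] 0.3 [ 0.3789 -0.1612  0.073 ]
```

View pics/w2.png

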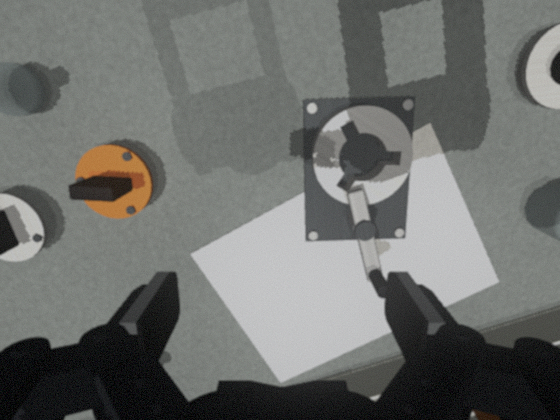

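```bash
cat >> h.py <<'E'
def rect(im,c,z,half=.08,n=640):
    "top-down view of plane z about c: columns = +x world, rows = -y world"
    P=[[c[0]+sx*half,c[1]+sy*half,z] for sx,sy in [(-1,1),(1,1),(1,-1),(-1,-1)]]
    H=cv2.getPerspectiveTransform(np.float32([project(im,p) for p in P]),np.float32([[0,0],[n,0],[n,n],[0,n]]))
    return cv2.warpPerspective(im["pixels"],H,(n,n),flags=cv2.INTER_CUBIC)
E
python3 - <<'E'
from h import *
im=cams.get_image("wrist")
for p in [(312,108),(409,104),(313,237),(400,233)]: print(onplane(im,p,.011).round(4))
r=rect(im,(.537,.082),.034,.06,600); cv2.imwrite("pics/r1.png",r)
E
```

```text
[0.4763 0.052  0.011 ]
[0.5075 0.1425 0.011 ]
[0.6055 0.0065 0.011 ]
[0.6358 0.0973 0.011 ]
```

View pics/r1.png

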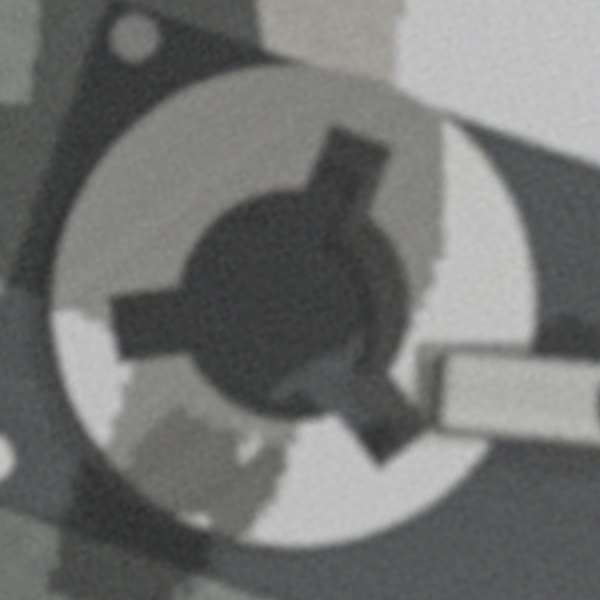

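Mount +x is at yaw −19.4°, collar centre at (0.536, 0.081) and keyways at about 68/188/308°. The latch is already about 0.2 rad open, with the knob near (0.6495, 0.052).

Run:
```python
from h import *
plan([0.6495,0.0520,0.076],83)
```

```text
yaw now 68.6 alt -165.6 q6 -76.8 q1 -8.2 SHIFT [17.23 -9.2   9.34] TURN [-1.436e+01 -5.000e-02  1.000e-02]
```

Call:
step_arm(moves=[[[0,-3.0,3.0],[-5,0,0],0.6],[[0,-6.0,6.0],[-10,0,0],0.6],[[2,-9.2,9.3],[-14.4,0,0],0.6],[[5,-9.2,9.3],[-14.4,0,0],0.6],[[8,-9.2,9.3],[-14.4,0,0],0.6],[[11,-9.2,9.3],[-14.4,0,0],0.6],[[13.5,-9.2,9.3],[-14.4,0,0],0.6],[[15.5,-9.2,9.3],[-14.4,0,0],0.6],[[16.6,-9.2,9.3],[-14.4,0,0],0.6],[[17.2,-9.2,9.3],[-14.4,0,0],0.6]], grip_force=20)

```text
t: 3.65
tool_pos: [0.6482, 0.0498, 0.074]
tool_rot: [-1.116, 1.269, 1.119]
contact_force: [-0.2, 0.1, 0.3]
opening: 0.0514
```

Call:
step_arm(moves=[[[0,0,0],[0,0,0],0.2],[[0,0,0],[0,0,0],0.1],[[0,0,0],[0,0,0],0.0],[[0,0,0],[0,0,0],0.0],[[0,0,0],[0,0,0],0],[[0,0,0],[0,0,0],0],[[0,0,0],[0,0,0],0],[[0,0,0],[0,0,0],0],[[0,0,0],[0,0,0],0],[[0,0,0],[0,0,0],0]], grip_force=20)

```text
t: 4.48
tool_pos: [0.6494, 0.0497, 0.0757]
tool_rot: [-1.118, 1.267, 1.117]
contact_force: [1.2, -0.6, 6.5]
opening: 0.0128
```

Run:
```python
from h import *
o=ctrl.get_obs(); p=o["tool_pos"]; print(p,o["contact_force"],o["opening"])
im=cams.get_image("wrist"); cv2.imwrite("pics/w3.png",im["pixels"])
piv=np.array([.6000,.0581]); print(np.degrees(np.arctan2(*(p[:2]-piv)[::-1])),np.linalg.norm(p[:2]-piv))
a0=np.degrees(np.arctan2(*(p[:2]-piv)[::-1])); M=R.from_rotvec(o["tool_rot"]).as_matrix()
for a in np.linspace(a0,-19.4+84,10)[1:]:
    t=np.append(piv+.05*np.array([np.cos(np.radians(a)),np.sin(np.radians(a))]),p[2]); print(a.round(1),(M.T@(t-p)*100).round(2))
```

```text
[0.64940439 0.04971198 0.07572165] [ 1.18126644 -0.56112975  6.45398007] 0.012782405698680738
-9.635957613493698 0.050111399567177806
-1.4 [-0.    0.03  0.72]
6.9 [-0.    0.15  1.43]
15.1 [-0.    0.38  2.11]
23.4 [-0.    0.7   2.76]
31.6 [-0.    1.11  3.35]
39.9 [-0.01  1.59  3.88]
48.1 [-0.01  2.15  4.33]
56.4 [-0.01  2.77  4.69]
64.6 [-0.01  3.44  4.97]
```

View pics/w3.png

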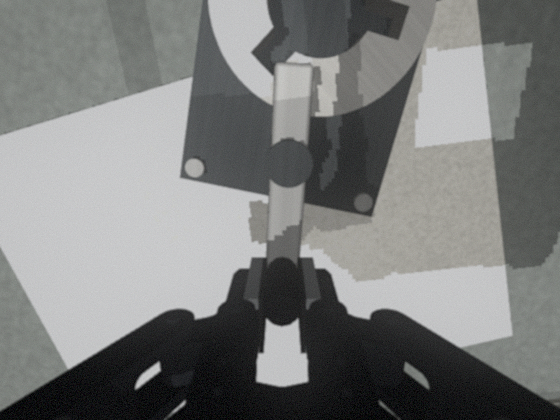

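The jaws hold the knob (opening 12.8 mm), the latch arm is in line with them, and the radius of 50 mm matches. Swinging the latch open.

Call:
step_arm(moves=[[[0,0.03,0.72],[-5,0,0],0],[[0,0.15,1.43],[-10,0,0],0],[[0,0.38,2.11],[-15,0,0],0],[[0,0.7,2.76],[-20,0,0],0],[[0,1.1,3.35],[-25,0,0],0],[[0,1.6,3.88],[-30,0,0],0],[[0,2.15,4.33],[-35,0,0],0],[[0,2.77,4.69],[-40,0,0],0],[[0,3.44,4.97],[-45,0,0],0],[[0,3.44,4.97],[-45,0,0],0]])

```text
t: 5.37
tool_pos: [0.6218, 0.1043, 0.076]
tool_rot: [-1.681, 0.818, 1.677]
contact_force: [5.8, 1.7, -1.9]
opening: 0.0133
```

Call:
step_arm(moves=[[[0,0,0],[0,0,0],0.3],[[0,0,0],[0,0,0],0.4],[[0,0,0],[0,0,0],0.5],[[0,0,0],[0,0,0],0.5],[[-3,0,0],[0,0,0],0.5],[[-6,0,0],[0,0,0],0.6],[[-9,0,0],[0,0,0],0.6],[[-12,0,0],[0,0,0],0.6],[[-15,0,0],[0,0,0],0.6],[[-17,0,0],[0,0,0],0.6]])

```text
t: 6.2
tool_pos: [0.6223, 0.1042, 0.2497]
tool_rot: [-1.683, 0.817, 1.673]
contact_force: [1.0, 0.3, 0.3]
opening: 0.0514
```

Run:
```python
from h import *
o=ctrl.get_obs(); print(o["tool_pos"],o["contact_force"])
for n in ["top","wrist"]:
    im=cams.get_image(n)
    for f in finder.tip_of(n,"latch_knob")[:3]: print(n,np.round(f["at"],0),round(f["conf"],2),onplane(im,f["at"],.073).round(4))
plan([0.474,-0.29,0.20],81)
```

```text
[0.62226636 0.10421129 0.24967386] [0.96943775 0.3335523  0.28265983]
top [128. 232.] 0.59 [0.4322 0.3639 0.073 ]
top [104. 156.] 0.53 [0.6336 0.4448 0.073 ]
wrist [284. 187.] 0.94 [0.6224 0.1045 0.073 ]
yaw now 128.0 alt 133.0 q6 -125.2 q1 2.8 SHIFT [  4.59  35.9  -21.97] TURN [47.01 -0.07  0.12]
```

Latch knob is now at (0.622, 0.1045), so it is about 1.46 rad open. Now to the cell.

Call:
step_arm(moves=[[[0,3.5,-2.2],[4.7,0,0],0.6],[[0.5,7,-4.4],[9.4,0,0],0.6],[[1,10.5,-6.6],[14.1,0,0],0.6],[[1.5,14,-8.8],[18.8,0,0],0.6],[[2,17.5,-11],[23.5,0,0],0.6],[[2.5,21.2,-13],[28.2,0,0],0.6],[[3,25,-15.3],[32.9,0,0],0.6],[[3.5,28.7,-17.5],[37.6,0,0],0.6],[[4,32.4,-19.8],[42.3,0,0],0.6],[[4.6,35.9,-22],[47,0,0],0.6]])

```text
t: 7.23
tool_pos: [0.4745, -0.284, 0.198]
tool_rot: [-1.087, 1.281, 1.091]
contact_force: [1.5, -0.1, 0.8]
opening: 0.0513
```

Run:
```python
from h import *
im=cams.get_image("wrist"); o=ctrl.get_obs(); print(o["tool_pos"])
for nm,z in [("cell_grip",.048),("cell",0)]:
  for f in finder.tip_of("wrist",nm)[:3]: print(nm,np.round(f["at"],0),round(f["conf"],2),onplane(im,f["at"],z).round(4))
r=rect(im,(.474,-.289),.026,.06,600); cv2.imwrite("pics/r2.png",r)
g=rect(im,(.474,-.289),.07,.05,500).max(2)
```

```text
[ 0.47164304 -0.28987275  0.19663775]
cell_grip [438. 170.] 0.79 [ 0.4715 -0.1579  0.048 ]
cell_grip [275. 201.] 0.78 [ 0.4757 -0.2893  0.048 ]
cell [276. 183.] 0.72 [ 0.4717 -0.2885  0.    ]
cell [335. 371.] 0.7 [ 0.6939 -0.2593  0.    ]
cell [412. 161.] 0.57 [ 0.4709 -0.161   0.    ]
```

View pics/r2.png

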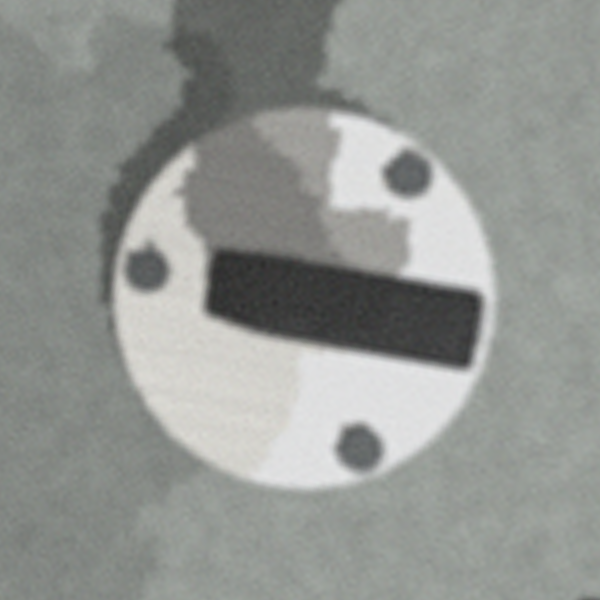

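Rectified view: cell centre at (305,300), i.e. (0.475, −0.289). Screws put the lugs at about 50/170/290°, with the bar at −10°.

Run:
```python
from h import *
plan([0.475,-0.2889,0.050],80.1)
```

```text
yaw now 80.7 alt 179.4 q6 -119.4 q1 -38.7 SHIFT [14.74 -0.19 -0.47] TURN [ 0.63  0.15 -0.17]
```

Call:
step_arm(moves=[[[2,-0.2,-0.4],[0.6,0,0],0.6],[[4.5,-0.2,-0.4],[0.6,0.1,-0.2],0.6],[[7,-0.2,-0.4],[0.6,0.1,-0.2],0.6],[[9.5,-0.2,-0.4],[0.6,0.1,-0.2],0.6],[[11.5,-0.2,-0.4],[0.6,0.1,-0.2],0.6],[[13,-0.2,-0.4],[0.6,0.1,-0.2],0.6],[[14,-0.2,-0.4],[0.6,0.1,-0.2],0.6],[[14.5,-0.2,-0.4],[0.6,0.1,-0.2],0.6],[[14.7,-0.2,-0.4],[0.6,0.1,-0.2],0.6],[[14.7,-0.2,-0.4],[0.6,0.1,-0.2],0.5]])

```text
t: 8.22
tool_pos: [0.4754, -0.2878, 0.0504]
tool_rot: [-1.081, 1.284, 1.082]
contact_force: [0.7, -0.5, -0.4]
opening: 0.0433
```

Call:
step_arm(moves=[[[0,0,0],[0,0,0],0.4],[[0,0,0],[0,0,0],0.3],[[0,0,0],[0,0,0],0.22],[[0,0,0],[0,0,0],0.18],[[0,0,0],[0,0,0],0.15],[[0,0,0],[0,0,0],0.1],[[0,0,0],[0,0,0],0.05],[[0,0,0],[0,0,0],0],[[0,0,0],[0,0,0],0],[[0,0,0],[0,0,0],0]], grip_force=30)

```text
t: 9.05
tool_pos: [0.4759, -0.2883, 0.0512]
tool_rot: [-1.082, 1.284, 1.081]
contact_force: [-1.2, -1.6, 5.6]
opening: 0.0135
```

Run:
```python
from h import *
o=ctrl.get_obs(); print(o["tool_pos"],o["contact_force"],o["opening"]); plan([.475,-.289,.20],80.1)
```

```text
[ 0.47591915 -0.28831478  0.05118601] [-1.20252717 -1.59200768  5.5738442 ] 0.0135031276425424
yaw now 80.2 alt 179.9 q6 -119.1 q1 -38.9 SHIFT [-14.88   0.06  -0.08] TURN [0.07 0.02 0.09]
```

Call:
step_arm(moves=[[[-0.5,0,0],[0,0,0],0],[[-1.5,0,0],[0,0,0],0],[[-3,0,0],[0,0,0],0],[[-5,0,0],[0,0,0],0],[[-7,0,0],[0,0,0],0],[[-9,0,0],[0,0,0],0],[[-11,0,0],[0,0,0],0],[[-13,0,0],[0,0,0],0],[[-14.5,0,0],[0,0,0],0],[[-15,0,0],[0,0,0],0]])

```text
t: 9.88
tool_pos: [0.4764, -0.2887, 0.2041]
tool_rot: [-1.086, 1.283, 1.078]
contact_force: [0.4, -0.1, -2.6]
opening: 0.0137
```

Run:
```python
from h import *
o=ctrl.get_obs(); print(o["tool_pos"],o["contact_force"],o["opening"]); plan([.537,.0815,.15],98.4)
```

```text
[ 0.47640482 -0.28869742  0.20409767] [ 0.38761047 -0.13341824 -2.57497198] 0.013693909923121427
yaw now 80.2 alt -161.8 q6 -119.1 q1 -38.9 SHIFT [ 5.36  0.37 37.52] TURN [-18.22  -0.12   0.26]
```

Call:
step_arm(moves=[[[0,0,1.5],[-1,0,0],0],[[0,0,4],[-2.5,0,0],0],[[0,0,7],[-4,0,0],0],[[0,0,10],[-5.5,0,0],0],[[0,0.1,13],[-7,0,0],0],[[0,0.1,16],[-8.5,0,0],0],[[0,0.2,19],[-10,0,0],0],[[0,0.2,22],[-11.5,0,0],0],[[0,0.3,24.5],[-13,0,0],0],[[0,0.3,27],[-14,0,0],0]])

```text
t: 10.72
tool_pos: [0.5182, -0.0197, 0.2019]
tool_rot: [-1.266, 1.173, 1.263]
contact_force: [-0.1, -1.5, -3.9]
opening: 0.0138
```

Run:
```python
from h import *
o=ctrl.get_obs(); print(o["tool_pos"],o["contact_force"],o["opening"]); plan([.537,.0815,.12],98.4)
```

```text
[ 0.51815427 -0.01968643  0.20192153] [-0.07693933 -1.47206617 -3.90195956] 0.013769749124151895
yaw now 94.3 alt -175.9 q6 -104.7 q1 -10.4 SHIFT [ 8.18 -2.63  9.96] TURN [-4.08 -0.08  0.07]
```

Call:
step_arm(moves=[[[0,-0.6,2.5],[-1,0,0],0],[[0,-1.2,5],[-2,0,0],0],[[0,-1.8,7],[-3,0,0],0],[[1,-2.3,8.7],[-4,0,0],0],[[2.5,-2.6,9.7],[-4.1,0,0],0],[[4,-2.6,10],[-4.1,-0.1,0.1],0],[[5.5,-2.6,10],[-4.1,-0.1,0.1],0],[[7,-2.6,10],[-4.1,-0.1,0.1],0],[[8,-2.6,10],[-4.1,-0.1,0.1],0],[[8.2,-2.6,10],[-4.1,-0.1,0.1],0]])

```text
t: 11.55
tool_pos: [0.5338, 0.0824, 0.116]
tool_rot: [-1.313, 1.14, 1.323]
contact_force: [-0.9, 1.2, -3.5]
opening: 0.0135
```

Run:
```python
from h import *
im=cams.get_image("wrist"); cv2.imwrite("pics/w4.png",im["pixels"])
o=ctrl.get_obs(); print(o["tool_pos"],o["contact_force"],o["opening"]); plan([.537,.0815,.082],98.4)
```

```text
[0.53460676 0.08221212 0.11711628] [-0.36400815 -0.11972381 -2.86776691] 0.013795790055850677
yaw now 98.4 alt 180.0 q6 -97.6 q1 0.8 SHIFT [ 3.51 -0.25 -0.11] TURN [ 0.04  0.07 -0.32]
```

View pics/w4.png

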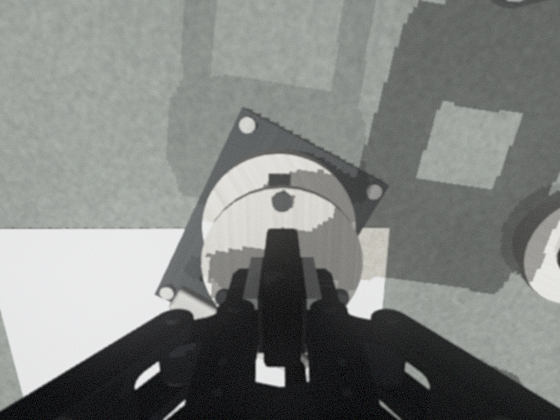

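The wrist view shows the cell above the collar. The flange screw (282,201) lines up with the visible keyway (280,180), so I lower it in.

Call:
step_arm(moves=[[[0.3,-0.25,-0.1],[0,0,-0.3],0],[[0.8,-0.25,-0.1],[0,0,-0.3],0],[[1.3,-0.25,-0.1],[0,0,-0.3],0],[[1.8,-0.25,-0.1],[0,0,-0.3],0],[[2.3,-0.25,-0.1],[0,0,-0.3],0],[[2.7,-0.25,-0.1],[0,0,-0.3],0],[[3.1,-0.25,-0.1],[0,0,-0.3],0],[[3.4,-0.25,-0.1],[0,0,-0.3],0],[[3.7,-0.25,-0.1],[0,0,-0.3],0],[[3.7,-0.25,-0.1],[0,0,-0.3],0]])

```text
t: 12.43
tool_pos: [0.5366, 0.0816, 0.0793]
tool_rot: [-1.315, 1.136, 1.319]
contact_force: [0.1, 0.4, -2.9]
opening: 0.0133
```

Run:
```python
from h import *
o=ctrl.get_obs(); print(o["tool_pos"],o["contact_force"],o["wrist_torque"],o["opening"]); plan([.5366,.0816,.0732],98.4)
```

```text
[0.5365791  0.0816181  0.07933331] [ 0.11448017  0.37437912 -2.89611502] [-0.04495614  0.03211912 -0.031368  ] 0.013330256961254292
yaw now 98.4 alt 180.0 q6 -97.7 q1 0.8 SHIFT [ 0.61 -0.   -0.  ] TURN [ 0.05  0.08 -0.08]
```

Spigot entered without contact. Down another 8 mm, slowly: this is past the riding height if the lugs line up.

Call:
step_arm(moves=[[[0.1,0,0],[0,0,0],0],[[0.2,0,0],[0,0,0],0],[[0.3,0,0],[0,0,0],0],[[0.4,0,0],[0,0,0],0],[[0.5,0,0],[0,0,0],0],[[0.6,0,0],[0,0,0],0],[[0.65,0,0],[0,0,0],0],[[0.7,0,0],[0,0,0],0],[[0.75,0,0],[0,0,0],0],[[0.8,0,0],[0,0,0],0]])

```text
t: 13.27
tool_pos: [0.5366, 0.0816, 0.0713]
tool_rot: [-1.315, 1.136, 1.319]
contact_force: [0.5, 0.2, -3.0]
opening: 0.0134
```

No contact 2 mm below the riding height, so the lugs are in the keyways. Continuing to the bottom.

Call:
step_arm(moves=[[[0.1,0,0],[0,0,0],0],[[0.2,0,0],[0,0,0],0],[[0.3,0,0],[0,0,0],0],[[0.4,0,0],[0,0,0],0],[[0.45,0,0],[0,0,0],0],[[0.5,0,0],[0,0,0],0],[[0.55,0,0],[0,0,0],0],[[0.6,0,0],[0,0,0],0],[[0.63,0,0],[0,0,0],0],[[0.65,0,0],[0,0,0],0]])

```text
t: 14.1
tool_pos: [0.5366, 0.0816, 0.0653]
tool_rot: [-1.315, 1.136, 1.319]
contact_force: [-3.5, 0.1, 3.0]
opening: 0.0136
```

Home height reached with about 6 N of contact. Slight press, then release and rise.

Call:
step_arm(moves=[[[0.04,0,0],[0,0,0],0],[[0.04,0,0],[0,0,0],0],[[0,0,0],[0,0,0],0.1],[[0,0,0],[0,0,0],0.2],[[0,0,0],[0,0,0],0.3],[[0,0,0],[0,0,0],0.4],[[0,0,0],[0,0,0],0.4],[[-1,0,0],[0,0,0],0.4],[[-3,0,0],[0,0,0],0.4],[[-6,0,0],[0,0,0],0.4]])

```text
t: 14.93
tool_pos: [0.5346, 0.0815, 0.1236]
tool_rot: [-1.312, 1.14, 1.324]
contact_force: [-0.5, -0.4, 0.2]
opening: 0.0342
```

Call:
step_arm(moves=[[[-3,0,0],[0,0,0],0.5],[[-6,0,0],[0,0,0],0.5],[[-9,0,0],[0,0,0],0.5],[[-12,0,0],[0,0,0],0.5],[[-12,0,0],[0,0,0],0.5],[[-12,0,0],[0,0,0],0.5],[[-12,0,0],[0,0,0],0.5],[[-12,0,0],[0,0,0],0.5],[[-12,0,0],[0,0,0],0.5],[[-12,0,0],[0,0,0],0.5]])

```text
t: 15.77
tool_pos: [0.5348, 0.0813, 0.2419]
tool_rot: [-1.311, 1.142, 1.326]
contact_force: [0.0, -0.3, -0.1]
opening: 0.0428
```

Run:
```python
from h import *
im=cams.get_image("wrist"); cv2.imwrite("pics/w5.png",im["pixels"])
o=ctrl.get_obs(); print(o["tool_pos"],o["contact_force"],o["opening"])
for nm,z in [("latch_knob",.073),("cell_grip",.062),("cell",.014)]:
  for f in finder.tip_of("wrist",nm)[:3]: print(nm,np.round(f["at"],0),round(f["conf"],2),onplane(im,f["at"],z).round(4))
plan([.6222,.1042,.2],128)
```

```text
[0.53497788 0.08133711 0.24217433] [ 0.36812575 -0.97202702  0.16785767] 0.04275482101121551
latch_knob [292. 286.] 0.9 [0.6198 0.1045 0.073 ]
cell_grip [282. 196.] 0.94 [0.5382 0.0833 0.062 ]
cell_grip [ 9. 77.] 0.58 [ 0.4725 -0.1523  0.062 ]
cell [283. 182.] 0.96 [0.5361 0.0838 0.014 ]
cell [46. 76.] 0.76 [ 0.4677 -0.1522  0.014 ]
yaw now 98.4 alt -150.4 q6 -97.7 q1 0.7 SHIFT [ 4.23 -8.96  0.98] TURN [-29.56   0.26  -0.44]
```

View pics/w5.png

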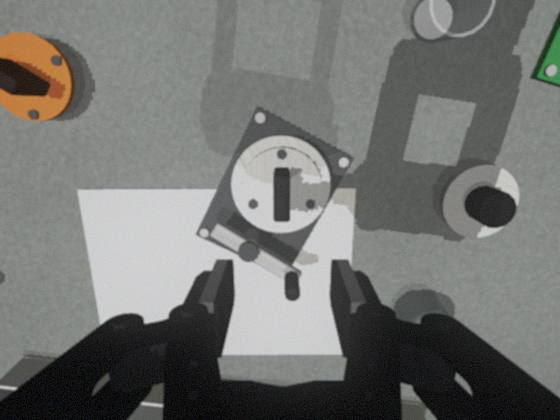

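The cell sits centred and level in the collar, latch open with its knob at (292,286). Now to regrip the knob.

Call:
step_arm(moves=[[[0,-3,0.3],[-6,0,0],0.5],[[0,-6,0.7],[-12,0,0],0.5],[[0,-9,1],[-18,0,0],0.5],[[2,-9,1],[-24,0,0],0.5],[[5,-9,1],[-29.6,0,0],0.5],[[8,-9,1],[-29.6,0.3,-0.4],0.5],[[11,-9,1],[-29.6,0.3,-0.4],0.5],[[14,-9,1],[-29.6,0.3,-0.4],0.5],[[16,-9,1],[-29.6,0.3,-0.4],0.5],[[16.6,-9,1],[-29.6,0.3,-0.4],0.5]], grip_force=20)

```text
t: 16.8
tool_pos: [0.6183, 0.1044, 0.0711]
tool_rot: [-1.674, 0.824, 1.687]
contact_force: [-1.2, 0.0, -0.5]
opening: 0.043
```

Call:
step_arm(moves=[[[0,0,0],[0,0,0],0.2],[[0,0,0],[0,0,0],0.1],[[0,0,0],[0,0,0],0.0],[[0,0,0],[0,0,0],0.0],[[0,0,0],[0,0,0],0],[[0,0,0],[0,0,0],0],[[0,0,0],[0,0,0],0],[[0,0,0],[0,0,0],0],[[0,0,0],[0,0,0],0],[[0,0,0],[0,0,0],0]])

```text
t: 17.63
tool_pos: [0.6188, 0.1043, 0.0719]
tool_rot: [-1.675, 0.823, 1.686]
contact_force: [-0.6, -2.6, -0.4]
opening: 0.0132
```

Run:
```python
from h import *
o=ctrl.get_obs(); p=o["tool_pos"]; print(p,o["contact_force"],o["opening"])
piv=np.array([.6000,.0581]); v=p[:2]-piv; a0=np.degrees(np.arctan2(v[1],v[0])); print(a0,np.linalg.norm(v))
M=R.from_rotvec(o["tool_rot"]).as_matrix()
for a in list(np.linspace(a0,-19.4,10)[1:])+[-22]:
    t=np.append(piv+.05*np.array([np.cos(np.radians(a)),np.sin(np.radians(a))]),p[2]); print(a.round(1) if a!=-22 else a,(M.T@(t-p)*100).round(2))
```

```text
[0.61876313 0.10429306 0.07187392] [-0.61682127 -2.64553126 -0.40519666] 0.013242154012948497
67.89353083319915 0.04985833439524276
58.2 [-0.01 -0.37 -0.76]
48.5 [-0.01 -0.59 -1.57]
38.8 [-0.01 -0.68 -2.42]
29.1 [-0.01 -0.61 -3.26]
19.4 [-0.02 -0.41 -4.08]
9.7 [-0.02 -0.08 -4.86]
-0.0 [-0.02  0.39 -5.56]
-9.7 [-0.01  0.96 -6.18]
-19.4 [-0.01  1.63 -6.7 ]
-22 [-0.01  1.83 -6.81]
```

Call:
step_arm(moves=[[[0,-0.37,-0.76],[6,0,0],0],[[0,-0.59,-1.57],[12,0,0],0],[[0,-0.68,-2.42],[18,0,0],0],[[0,-0.61,-3.26],[24,0,0],0],[[0,-0.41,-4.08],[30,0,0],0],[[0,-0.08,-4.86],[36,0,0],0],[[0,0.39,-5.56],[42,0,0],0],[[0,0.96,-6.18],[48,0,0],0],[[0,1.63,-6.7],[54,0,0],0],[[0,1.65,-6.71],[54,0,0],0]])

```text
t: 18.47
tool_pos: [0.6491, 0.0418, 0.0723]
tool_rot: [-0.996, 1.331, 0.999]
contact_force: [6.7, 1.3, -6.7]
opening: 0.0134
```

Run:
```python
from h import *
o=ctrl.get_obs(); p=o["tool_pos"]; print(p,o["contact_force"],o["opening"])
piv=np.array([.6000,.0581]); v=p[:2]-piv; a0=np.degrees(np.arctan2(v[1],v[0])); print(a0,np.linalg.norm(v))
M=R.from_rotvec(o["tool_rot"]).as_matrix()
for a in [-21,-22,-23]:
    t=np.append(piv+.05*np.array([np.cos(np.radians(a)),np.sin(np.radians(a))]),p[2]); print(a,(M.T@(t-p)*100).round(2))
```

```text
[0.64905385 0.0417509  0.07225441] [ 6.71620839  1.30884578 -6.70545718] 0.01335454607781915
-18.432654503825237 0.051706608134352204
-21 [ 0.    0.18 -0.22]
-22 [ 0.    0.19 -0.3 ]
-23 [ 0.    0.2  -0.39]
```

Call:
step_arm(moves=[[[0,0.05,-0.05],[0,0,0],0],[[0,0.08,-0.1],[0,0,0],0],[[0,0.1,-0.15],[0,0,0],0],[[0,0.1,-0.2],[0,0,0],0],[[0,0.1,-0.25],[0,0,0],0],[[0,0.1,-0.3],[0,0,0],0],[[0,0.1,-0.3],[0,0,0],0],[[0,0.1,-0.3],[0,0,0],0],[[0,0.1,-0.3],[0,0,0],0],[[0,0.1,-0.3],[0,0,0],0]])

```text
t: 19.3
tool_pos: [0.649, 0.0416, 0.0723]
tool_rot: [-0.995, 1.324, 0.999]
contact_force: [10.2, 7.9, -8.1]
opening: 0.0131
```

The latch is on its stop: a 3 mm command moved it about 0.1 mm, with 8 N reaction. Release and retreat.

Call:
step_arm(moves=[[[0,0,0],[0,0,0],0],[[0,0,0],[0,0,0],0.1],[[0,0,0],[0,0,0],0.3],[[0,0,0],[0,0,0],0.4],[[0,0,0],[0,0,0],0.5],[[-2,0,0],[0,0,0],0.5],[[-5,0,0],[0,0,0],0.5],[[-9,0,0],[0,0,0],0.5],[[-13,0,0],[0,0,0],0.5],[[-16,-4,0],[0,0,0],0.5]])

```text
t: 20.13
tool_pos: [0.6781, 0.0328, 0.2323]
tool_rot: [-0.996, 1.322, 1.0]
contact_force: [1.9, 0.1, 0.8]
opening: 0.0425
```

Call:
step_arm(moves=[[[-2,4,0],[0,0,0],0.5],[[-2,7,0],[0,0,0],0.5],[[-2,10,0],[0,0,0],0.5],[[-2,10,0],[0,0,0],0.5],[[-2,10,0],[0,0,0],0.5],[[-2,10,0],[0,0,0],0.5],[[-2,10,0],[0,0,0],0.5],[[-2,10,0],[0,0,0],0.5],[[-2,10,0],[0,0,0],0.5],[[-2,10,0],[0,0,0],0.5]])

```text
t: 20.97
tool_pos: [0.5824, 0.0603, 0.2519]
tool_rot: [-0.996, 1.322, 0.999]
contact_force: [0.0, -0.4, -0.2]
opening: 0.0424
```

Run:
```python
from h import *
o=ctrl.get_obs(); print(o["t"],o["tool_pos"],o["contact_force"])
im=cams.get_image("wrist")
for f in finder.tip_of("wrist","latch_knob")[:2]: print(np.round(f["at"],0),round(f["conf"],2),onplane(im,f["at"],.073).round(4))
cv2.imwrite("pics/w6.png",im["pixels"])
```

```text
20.9667 [0.58238578 0.06025028 0.25191992] [ 0.04035255 -0.36691989 -0.19588796]
[280. 257.] 0.7 [0.645  0.0416 0.073 ]
```

View pics/w6.png

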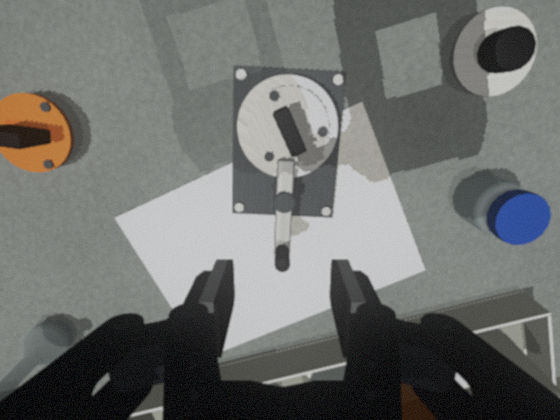

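```bash
python3 -c "
from station import ctrl; print(ctrl.finish_job())"
```

```text
the job is handed in; nothing more can be done
None
```

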